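# Gauge two chromed tap bodies

## Task

Two sizes of square chromed tap body got mixed: find the small one with the gap gauge. Push the gauge's size slide fully home against its end stop, then try the bodies: set a body upright on (or just over) the orange base plate, on the side where the bodies wait, and slide it between the jaws to the side of the tray and pan; never force one that does not go. Stand the body that went right through in the square tray and the other in the round pan, both upright and set down gently, with the slide left home and the other things on the bench left where they are.

Things in the scene. Friction and masses are not known exactly. Their poses are not given: they have to be found in the camera images.
- tap_body_1: upright square chromed tap body, a block 120 mm tall, brass threaded stub on top 24 mm across, 12 mm high; about 0.45 kg. Origin: centre of the underside, z up, x and y square to its flat sides. One of the two bodies is 38 mm square, the other 43.5 mm; else alike, and which is which is not told
- tap_body_2: upright square chromed tap body, a block 120 mm tall, brass threaded stub on top 24 mm across, 12 mm high; about 0.45 kg. Origin: centre of the underside, z up, x and y square to its flat sides. One of the two bodies is 38 mm square, the other 43.5 mm; else alike, and which is which is not told
- gap_gauge: fixed gap gauge: orange base plate 15 mm thick, 210 mm along y, x from -70 to +130 mm, with two upright steel jaws, tops 60 mm above the bench, 60 mm long (y -30 to +30 mm), 30 mm thick, 1.5 mm lead-in chamfers. Origin: on the bench under the middle of the closed gap, z up. Bodies wait on its +y side and travel along -y
- gap_middle (a point): middle of the gap with the slide home, on top of the base plate (15 mm up); axes as the gauge's. Fixed jaw's face at x = -20.25 mm, sliding jaw's at +20.25 mm when home (gap 40.5 mm) and further by the slide's opening. Home, the 38 mm body goes through if square to the faces; the 43.5 mm body stops at the jaw ends. Over about 12 N sideways moves the sliding jaw
- size_slide (a joint): position of the sliding jaw, m: 0 = home at the end stop (gap 40.5 mm), up to 0.045 = open, towards the gauge's +x. Stiff: about 12 N to move, stays where it is left; needs no lock
- slide_knob (a point): centre of the top of the black upright knob on the slide's carriage: 22 mm across, its top 59 mm and its foot (carriage top) 28 mm above the bench; it lies on the gauge's x axis, 100 mm from the gauge's origin with the slide home. The jaw's back is 50 mm from the knob's axis
- square_tray: fixed grey tray, 120 mm square, rim 28 mm high, 4 mm walls and floor; origin: centre of the underside. For the body that goes through
- round_pan: fixed round metal pan, 124 mm across at the foot and 132 mm at the rim, rim 28 mm high, 3 mm wall, 4 mm floor; origin: centre of the underside. For the body that does not go through
- cartridge: white mixer cartridge, 35 mm across, 58 mm tall; to be left alone
- screwdriver: black-handled screwdriver, 170 mm, lying down; to be left alone
- wash_bottle: white plastic bottle, 58 mm across, 120 mm tall; to be left alone
- sample_jar: amber glass jar, 50 mm across, 55 mm tall; to be left alone
- flange_ring: flat brass ring, 62 mm across, 10 mm high; to be left alone
- lever_handle: chromed lever handle, about 140 mm long and 22 mm high, lying down; to be left alone
Things that resemble listed ones, but are neither listed nor needed, are in the scene too. What is shaped like the square_tray but blue is not meant.

How it is judged:
On the way, in this order (a step that is already met when the one before it is completed fails the run):
1. the size slide is fully home (within 2 mm) (value of joint size_slide below 0.002 m), for 0.2 s.
2. the body that fits stands low (underside within 15 mm of the base plate) before the gap, on the side where the bodies wait, the slide home (value of joint size_slide below 0.002 m and z of tap_body_1 in the frame of gap_gauge below 0.03 m and y of tap_body_1 in the frame of gap_gauge between 0.035 and 0.13 m and x of tap_body_1 in the frame of gap_gauge between -0.03 and 0.03 m), for 0.05 s.
3. it is between the jaws, low, the slide still home (value of joint size_slide below 0.002 m and z of tap_body_1 in the frame of gap_gauge below 0.03 m and y of tap_body_1 in the frame of gap_gauge between -0.015 and 0.015 m and x of tap_body_1 in the frame of gap_gauge between -0.01 and 0.01 m), for 0.05 s.
4. it has come out on the other side, still low, the slide still home (value of joint size_slide below 0.002 m and z of tap_body_1 in the frame of gap_gauge below 0.03 m and y of tap_body_1 in the frame of gap_gauge between -0.13 and -0.045 m and x of tap_body_1 in the frame of gap_gauge between -0.03 and 0.03 m), for 0.05 s.
At the end, for the whole second after the job is handed in: The body that went through (38 mm) stands upright (within 0.1 rad) and at rest on the floor of the square tray, the other (43.5 mm) upright and at rest on the floor of the round pan, and the size slide is home within 2 mm (value of joint size_slide below 0.002 m and x of tap_body_1 in the frame of square_tray between -0.05 and 0.05 m and y of tap_body_1 in the frame of square_tray between -0.05 and 0.05 m and z of tap_body_1 in the frame of square_tray below 0.01 m and angle between each of tap_body_1, tap_body_2's own z axis and vertical below 0.1 rad and linear speed of each of tap_body_1, tap_body_2 below 0.02 m/s and horizontal distance between tap_body_2 and round_pan below 0.05 m and z of tap_body_2 in the frame of round_pan below 0.01 m); the robot touches nothing.
It fails at once if the body that does not fit is forced in between the jaws (z of tap_body_2 in the frame of gap_gauge below 0.03 m and y of tap_body_2 in the frame of gap_gauge between -0.035 and 0.035 m and x of tap_body_2 in the frame of gap_gauge between -0.05 and 0.05 m).
It fails at once if a tap body is knocked over (angle between any of tap_body_1, tap_body_2's own z axis and vertical above 0.6 rad).
It fails at once if a tap body is dropped or flung down into the tray or pan (faster than 0.45 m/s within 20 mm of its floor) ((horizontal distance between tap_body_1 and square_tray below 0.07 m and z of tap_body_1 in the frame of square_tray below 0.024 m and linear speed of tap_body_1 above 0.45 m/s) or (horizontal distance between tap_body_1 and round_pan below 0.07 m and z of tap_body_1 in the frame of round_pan below 0.024 m and linear speed of tap_body_1 above 0.45 m/s) or (horizontal distance between tap_body_2 and square_tray below 0.07 m and z of tap_body_2 in the frame of square_tray below 0.024 m and linear speed of tap_body_2 above 0.45 m/s) or (horizontal distance between tap_body_2 and round_pan below 0.07 m and z of tap_body_2 in the frame of round_pan below 0.024 m and linear speed of tap_body_2 above 0.45 m/s)).
It fails at once if another thing on the bench is shifted by more than 30 mm (distance of any of cartridge, screwdriver, wash_bottle, sample_jar, flange_ring, lever_handle from where it was at the start of the episode above 0.03 m).
It also fails if it takes over 72 s, if anything falls off the work surface, if the arm or the gripper's body presses on something with over 40 N, if the wrist force passes 120 N, or if a joint passes its speed limit or range.

## Robot

A 6-joint arm with a two-finger parallel gripper is mounted at the origin on the work surface. World frame = base frame: x ahead of the robot, y to its left, z up, the work surface at z = 0. Lengths are in m, angles in rad, forces in N, time in s.
With the tool pointing down it reaches from about 0.375 to 0.9 m from the base axis. Payload 3.1 kg.
Tool frame: the origin (TCP) lies at the very end of the fingers, on their centre line; the grasp point (between the pads) lies 19 mm behind it (manip.hold_point_z is the distance from the TCP to the grasp point, in m); y points along the fingers, z is the direction in which the jaws open and shut, and the axes are right-handed (so a half turn about y gives the same grasp; the last joint's range is limited). The gripper opens to 85 mm and grips with 20 to 120 N. Pads are 22 mm wide; open, the fingers measure 114 mm over their backs; the gripper's body (76 mm by 85 mm) begins 54 mm behind the grasp point. The pads swing forward as they close: fully open they stand 13 mm farther back than shut.
Start: joints at [-1.431, 0.527, 1.433, -0, 1.181, -0.178], TCP at [0.195, -0.594, 0.231] pointing down, gripper open.
Joint ranges: [-3.08, 3.08], [-0.75, 2.2], [0.22, 2.44], [-1.43, 4.57], [0, 2.65], [-2.85, 2.85]. Speed limits (rad/s): [2.79, 2.79, 3.14, 3.14, 3.14, 3.14].

## Interface

Orientations are given as a unit quaternion [x, y, z, w].
In Python, from station import manip, eyes, workorder gives the robot as it stands. The module is installed in compiled form; this text tells all that it offers.
- The arm moves only by the shell command python3 -m jog 'ROWS' [OPENING] [FORCE]. ROWS is JSON, a list of rows, each a list of 2 entries, a list of its own where there are three numbers: the shift along the tool's x, y, z in cm, then the turn about the tool's y in rad. A call has 1 to 20 rows; each row is the pose to reach, as a shift and turn from the pose commanded when the call began, along the tool's axes at that moment; what a row does not reach only later rows make up. A row lasts 1/12 s, in which the tool goes at most 41.7 mm and 7.16 degrees, less where a joint would pass 70% of its speed; a pose out of reach is approached as far as the arm can. A call with a gripper value outside its range is refused whole. OPENING is the finger opening in cm, from 0 to 8.54, set as the call begins (- or left out, the last holds). The fingers move at their own pace and stop on an object; FORCE is the grip in N (left out, the last holds). Time passes only in rows, so rows that repeat a pose let the fingers close. It gives the time, the measured TCP pose, the force and the opening at its end, in the units of the state.
- manip.sense(): the state, without advancing time (a new reading comes with each control period).
- eyes.snapshot(name): name is "side" or "top" or "wrist"; returns a dict with "frame" (400x640x3 uint8, red, green, blue), "vfov" (degrees; the focal length in pixels is half the picture's height over the tangent of half this angle, whatever the lens; pixels are square), "cx", "cy" (the principal point, pixels), "rvec" (rotation vector, rad) and "tvec" (3), from world to camera coordinates, as OpenCV has them. Camera axes: x right, y down, z forward; pixel columns grow to the right and rows downward; lengths in m; the calibration is good to about 2 mm. The wrist camera is an equidistant fisheye: a pixel r from the principal point sees the ray r / f radians off the axis. A picture is of the moment at which its call begins. There is no depth.
- workorder.sign_off(): hands the job in, once; it reports no verdict.
The state is a dict: "t": time; "q": joint angles; "qd": joint speeds; "tau": joint torques, N m; "tcp_pos": TCP position; "tool_rot": TCP orientation; "force": force on the tool from outside, world axes, zero at the start; "ft_torque": the same for the moment, N m; "finger_gap": opening from 0.0 (shut) to 1.0 (fully open).
Only numpy, scipy, OpenCV 4.12 (cv2) and the standard library are available. Lean on these libraries where they do the work, as an engineer would, in place of code of your own. Each camera call takes 0.05 s, during which the arm holds its last target. There are 200 camera calls.

## Working session

There is one attempt and no reset: what is moved stays moved. The work goes in short steps, Python scripts to look and compute and a shell command to move; the robot and the scene stay as the last step left them, time stands still between calls to the robot, and variables do not carry over. Pictures are saved under pics/ and viewed, about 8 in all and at most 12, crops included, and the job is handed in when it is done.

```bash
mkdir -p pics; cat > h.py <<'E'
import numpy as np, cv2
from station import manip, eyes, workorder
from scipy.spatial.transform import Rotation as R
def snap(n,f=None):
    s=eyes.snapshot(n)
    if f: cv2.imwrite('pics/'+f,s['frame'][:,:,::-1])
    return s
def ray(s,uv,fish=False):
    f=s['frame'].shape[0]/2/np.tan(np.radians(s['vfov'])/2)
    x=(uv[0]-s['cx'])/f; y=(uv[1]-s['cy'])/f
    if fish:
        r=np.hypot(x,y); d=np.array([x/r*np.sin(r),y/r*np.sin(r),np.cos(r)]) if r>1e-9 else np.array([0,0,1.])
    else: d=np.array([x,y,1.])
    M=R.from_rotvec(np.ravel(s['rvec'])).as_matrix()
    return -M.T@np.ravel(s['tvec']), M.T@(d/np.linalg.norm(d))
def onz(s,uv,z,fish=False):
    o,d=ray(s,uv,fish); return o+d*(z-o[2])/d[2]
def cross(a,b):
    o1,d1=a;o2,d2=b
    t=np.linalg.lstsq(np.c_[d1,-d2],o2-o1,rcond=None)[0]
    p,q=o1+d1*t[0],o2+d2*t[1]; return (p+q)/2,np.linalg.norm(p-q)
def pix(s,P,fish=False):
    M=R.from_rotvec(np.ravel(s['rvec'])).as_matrix(); p=M@np.array(P)+np.ravel(s['tvec'])
    f=s['frame'].shape[0]/2/np.tan(np.radians(s['vfov'])/2)
    if fish:
        r=np.hypot(p[0],p[1]); k=np.arctan2(r,p[2])/r
    else: k=1/p[2]
    return np.array([s['cx'],s['cy']])+f*k*p[:2]
E
python3 - <<'E'
from h import *
for n in ['top','side','wrist']:
    s=snap(n,n+'0.png'); print(n,s['vfov'],s['cx'],s['cy'],ray(s,(320,200),n=='wrist'))
st=manip.sense(); print(st); print(R.from_quat(st['tool_rot']).as_matrix(), manip.hold_point_z)
E
```

```text
top 55.69596261112462 321.52124199736323 193.2344739756861 (array([ 0.25096434, -0.01086587,  1.07156929]), array([ 0.18641309,  0.01628542, -0.98233647]))
side 50.54693863359389 318.6630978822673 202.45511586264635 (array([-0.01553204,  0.78116635,  0.89319026]), array([ 0.3856535 , -0.63505939, -0.66930632]))
wrist 65.70646984690485 316.99305699505214 195.03161596395952 (array([ 0.2634402 , -0.57001732,  0.37259392]), array([-0.28322188, -0.10147437, -0.95367097]))
{'t': 0.15, 'q': array([-1.43149735e+00,  5.28288048e-01,  1.43359945e+00, -2.57495515e-05,
        1.18140124e+00, -1.78523720e-01]), 'qd': array([-0.00146239, -0.00390819, -0.0040678 , -0.0013371 , -0.00171537,
        0.00022257]), 'tau': array([ 9.19457561e-04, -4.42745554e+01, -1.78276026e+01, -2.65847748e-04,
        5.62166868e-03, -1.69888909e-05]), 'tcp_pos': array([ 0.19524199, -0.59314729,  0.23053937]), 'tool_rot': array([-0.11189499,  0.69879624, -0.69759683,  0.11190168]), 'force': array([-0.31019386,  0.3942493 , -0.08262985]), 'ft_torque': array([0.03031526, 0.02045207, 0.02200091]), 'finger_gap': 0.9984213249711817}
[[-9.49915050e-01 -2.59090487e-04  3.12508129e-01]
 [-3.12508113e-01  1.67634668e-03 -9.49913611e-01]
 [-2.77758386e-04 -9.99998561e-01 -1.67335482e-03]] 0.0187
```

View pics/top0.png

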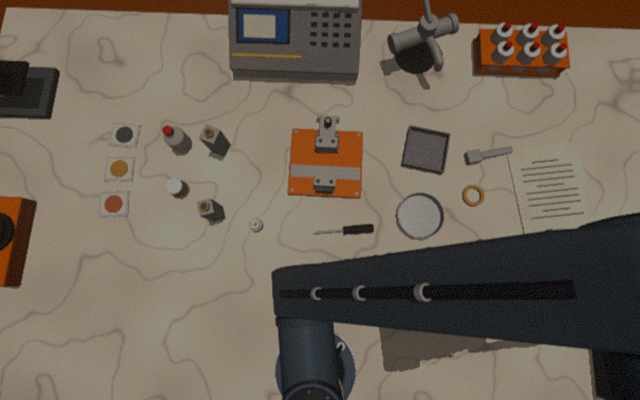

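View pics/side0.png

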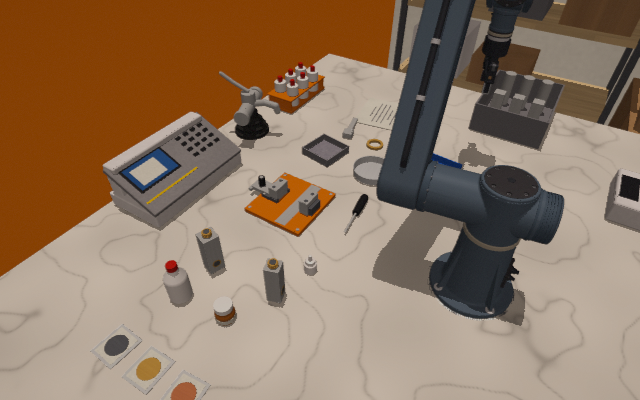

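Views 1 and 2: the gauge is at top (327,163), with the knob at (327,122). The two tap bodies are near (214,140) and (208,208). The grey tray is at (426,149) and the pan at (419,216). The blue tray sits under the arm.

```bash
python3 - <<'E'
from h import *
a=cv2.imread('pics/top0.png'); b=cv2.imread('pics/side0.png')
A=cv2.resize(a[95:240,150:350],None,fx=4,fy=4,interpolation=cv2.INTER_CUBIC)[:,:800]
cv2.imwrite('pics/c1.png',A)
B=cv2.resize(b[130:310,180:400],None,fx=3.3,fy=3.3,interpolation=cv2.INTER_CUBIC)
cv2.imwrite('pics/c2.png',B)
s=snap('top'); hsv=cv2.cvtColor(s['frame'],cv2.COLOR_RGB2HSV)
m=cv2.inRange(hsv,(3,150,120),(20,255,255)); m[:, :270]=0;m[:,380:]=0; m[:115]=0;m[215:]=0
pts=cv2.findNonZero(m); r=cv2.minAreaRect(pts); c=cv2.boxPoints(r)
for p in c: print('plate corner',p,onz(s,p,.015).round(4))
print(onz(s,r[0],.015))
E
```

```text
plate corner [287.73767 193.37744] [0.4668 0.0994 0.015 ]
plate corner [290.9187  128.16675] [0.664 0.102 0.015]
plate corner [363.0641  131.68604] [ 0.6617 -0.1114  0.015 ]
plate corner [359.88306 196.89673] [ 0.4652 -0.1063  0.015 ]
[ 0.56261155 -0.00421835  0.015     ]
```

View pics/c1.png

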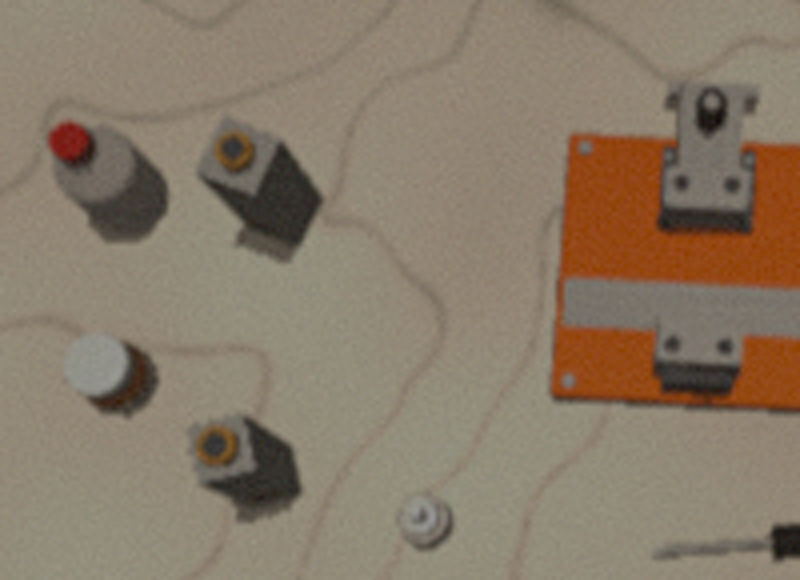

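View pics/c2.png

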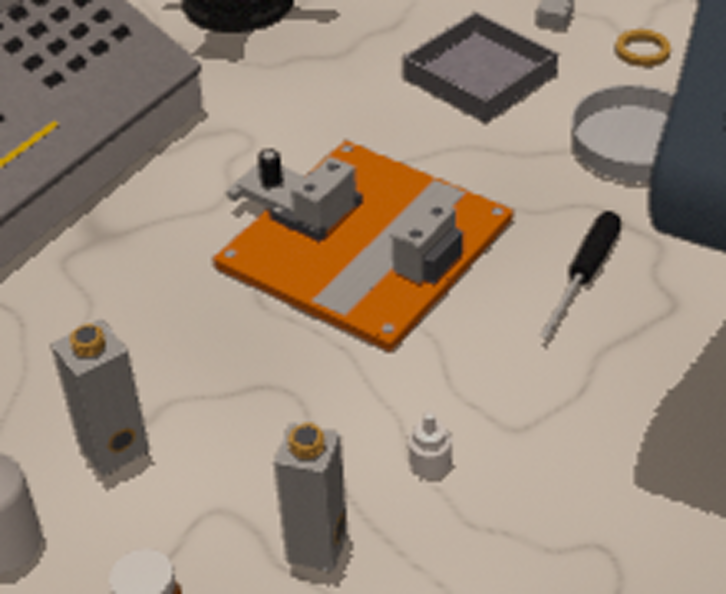

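Views 3 and 4: the upper body (stub at top (209,132)) looks wider than the lower one (stub at (204,206)). The slide is open, and the knob is at (327.8,119.5). Next I triangulate.

```bash
python3 - <<'E'
from h import *
t=snap('top'); s=snap('side')
for n,a,b in [('knob',(327.75,119.5),(261.5,177)),('bodyU stub',(209,132.2),(206.7,233.3)),('bodyL stub',(204,206.2),(273,263.3))]:
    P,e=cross(ray(t,a),ray(s,b)); print(n,P.round(4),e.round(4))
# tray in top: V low in window
g=cv2.cvtColor(t['frame'],cv2.COLOR_RGB2HSV)
def blob(m,x0,y0,x1,y1):
    k=np.zeros_like(m);k[y0:y1,x0:x1]=m[y0:y1,x0:x1]
    c=max(cv2.findContours(k,cv2.RETR_EXTERNAL,cv2.CHAIN_APPROX_NONE)[0],key=cv2.contourArea);return c
m=cv2.inRange(g,(0,0,0),(179,255,125))
c=blob(m,395,115,460,180); r=cv2.minAreaRect(c); print('tray px',r)
for p in cv2.boxPoints(r): print(p,onz(t,p,.028).round(4))
bl=cv2.absdiff(cv2.GaussianBlur(t['frame'],(0,0),1),np.zeros_like(t['frame']))
print('bg',t['frame'][195,385],'pan',t['frame'][216,419],'rim',t['frame'][216,395:402].tolist())
m2=cv2.inRange(g,(0,0,0),(179,35,255)); c=blob(m2,385,188,452,246); print('pan',cv2.boundingRect(c),cv2.contourArea(c)); 
el=cv2.fitEllipse(c); print(el, onz(t,el[0],.028).round(4))
o=ray(s,(325.8,149.4)); P,e=cross(ray(t,r[0]),o); print('tray rim centre',P.round(4),e)
# body top faces: orientation by edges
for (x,y),nm in [((209,132),'U'),((204,206),'L')]:
    cr=t['frame'][int(y)-14:int(y)+15,int(x)-14:int(x)+20]
    mm=cv2.inRange(cv2.cvtColor(cr,cv2.COLOR_RGB2HSV),(0,0,105),(179,45,150)); 
    for row in mm: print(''.join('#' if v else '.' for v in row))
E
```

```text
knob [ 0.6781 -0.0061  0.0566] 0.0001
bodyU stub [0.6016 0.307  0.123 ] 0.0
bodyL stub [0.4025 0.2983 0.1263] 0.0009
tray px ((425.50006103515625, 150.0), (44.910587310791016, 44.126121520996094), 11.309932708740234)
[399.1539  167.23077] [ 0.5535 -0.2152  0.028 ]
[407.80777 123.96154] [ 0.6858 -0.2404  0.028 ]
[451.84622 132.76923] [ 0.6638 -0.3681  0.028 ]
[443.19235 176.03845] [ 0.5327 -0.34    0.028 ]
bg [141 129 113] pan [136 131 124] rim [[100, 88, 78], [75, 67, 56], [83, 76, 70], [130, 130, 123], [145, 138, 130], [142, 138, 130], [146, 140, 133]]
pan (397, 191, 48, 48) 1648.0
((420.5925598144531, 215.01300048828125), (45.1064338684082, 46.679813385009766), 122.2791519165039) [ 0.4182 -0.2748  0.028 ]
tray rim centre [ 0.6144 -0.2944  0.0136] 0.0028385328238566183
..................................
.....................#.......#....
..................................
..................................
..................................
..................................
........#..##....................#
..........######..................
.........##########...............
....
[... 1010 characters left out ...]

..#....####.......###....###.##.#.
.......###.........###.....###.###
#.....###...........##.......###.#
......###...........##........#.##
..##...#............##.........#.#
.......##...........##...........#
......##............###..........#
.......#............###..........#
.......##...........###...........
#..#...###.........####...........
#..#....###.......#####...........
..#....#.###########.##...........
......#.#########.................
.#...#.#####......................
#...##..###.......................
...#...#.#........................
#.#.#..##..##.....................
.#..#..#..........................
.#####.##.#.#...#.................
.###...#..##......................
```

Everything agrees: the knob is 45 mm out from home, the gauge origin is about (0.533,-0.004), and the heights check out. The first move goes over the knob with the jaws along the gauge's x.

```bash
cat >> h.py <<'E'
def go(x,y,z,yaw):
    st=manip.sense(); M=R.from_quat(st['tool_rot']).as_matrix()
    d=M.T@(np.array([x,y,z])-st['tcp_pos'])*100
    cur=np.arctan2(M[1,2],M[0,2]); w=(np.radians(yaw)-cur+np.pi)%(2*np.pi)-np.pi
    print('row',d.round(2).tolist(),'turn',round(-w,3),'| yaw now',np.degrees(cur).round(2),'pos',st['tcp_pos'].round(4),'t',round(st['t'],2),'F',st['force'].round(1),'gap mm',round(st['finger_gap']*85.4,2))
E
python3 -c "
from h import *
go(.665,-.006,.22,-.5)"
```

```text
row [-62.97, 1.14, -41.12] turn -1.244 | yaw now -71.79 pos [ 0.1953 -0.5934  0.2309] t 0.3 F [ 0.4  0.2 -0.2] gap mm 85.07
```

```bash
python3 -m jog '[[[-63,1.1,-41.1],-1.244],[[-63,1.1,-41.1],-1.244],[[-63,1.1,-41.1],-1.244],[[-63,1.1,-41.1],-1.244],[[-63,1.1,-41.1],-1.244],[[-63,1.1,-41.1],-1.244],[[-63,1.1,-41.1],-1.244],[[-63,1.1,-41.1],-1.244],[[-63,1.1,-41.1],-1.244],[[-63,1.1,-41.1],-1.244],[[-63,1.1,-41.1],-1.244],[[-63,1.1,-41.1],-1.244],[[-63,1.1,-41.1],-1.244],[[-63,1.1,-41.1],-1.244],[[-63,1.1,-41.1],-1.244],[[-63,1.1,-41.1],-1.244],[[-63,1.1,-41.1],-1.244],[[-63,1.1,-41.1],-1.244],[[-63,1.1,-41.1],-1.244],[[-63,1.1,-41.1],-1.244]]' 5
python3 - <<'E'
from h import *
go(.678,-.006,.034,-.5)
s=snap('wrist','w1.png')
E
```

```text
t: 1.97
tcp_pos: [0.6662, -0.0039, 0.2198]
tool_rot: [0.499, -0.501, 0.501, -0.499]
force: [-0.4, -0.0, 0.3]
finger_gap: 0.588
row [0.2, 18.58, 1.18] turn 0.004 | yaw now -0.27 pos [ 0.6662 -0.0039  0.2198] t 1.97 F [-0.4 -0.   0.3] gap mm 50.22
```

View pics/w1.png

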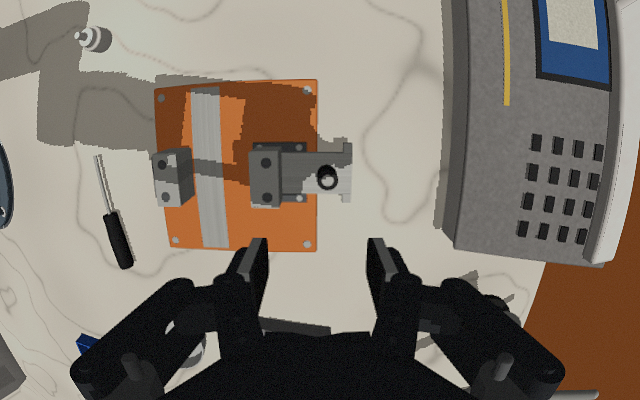

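View 5: from above, the gauge's corner screws are at about (161,98), (307,90), (307,243) and (175,239). The knob is at (327,177), and the console is clear to the right.

```bash
python3 - <<'E'
from h import *
s=snap('wrist'); f=s['frame']; g=cv2.cvtColor(f,cv2.COLOR_RGB2HSV)
P=[]
for u,v in [(161,98),(307,90),(307,243),(175,239)]:
    w=f[v-8:v+9,u-8:u+9].astype(int); m=((w.max(2)-w.min(2))<60)&(w.max(2)>60)
    ys,xs=np.nonzero(m); c=(u-8+xs.mean(),v-8+ys.mean()); p=onz(s,c,.015,True); P.append(p); print(len(xs),np.round(c,1),p.round(4))
P=np.array(P); print('centre',P.mean(0)); 
for a,b in [(0,1),(3,2),(3,0),(2,1)]:
    d=P[b]-P[a]; print(np.linalg.norm(d),np.degrees(np.arctan2(d[1],d[0])))
print('knob',onz(s,(327,173),.059,True),onz(s,(327,177),.059,True))
E
```

```text
89 [158.3  97.3] [0.4733 0.0883 0.015 ]
71 [307.6  88.2] [0.6542 0.0868 0.015 ]
67 [307.4 244.7] [ 0.6515 -0.0999  0.015 ]
104 [172.1 240.7] [ 0.4696 -0.0984  0.015 ]
centre [ 0.56216854 -0.00579157  0.015     ]
0.18089821080940383 -0.45177573606247096
0.18191365582555916 -0.49356528125991694
0.18667606332148645 88.85766663162832
0.18679926542523267 89.16958234263753
knob [6.74092268e-01 2.96671673e-04 5.90000000e-02] [ 0.67409812 -0.00382252  0.059     ]
```

```bash
python3 -m jog '[[[0.3,5,1.0],0.008],[[0.3,10,1.0],0.008],[[0.3,14,1.0],0.008],[[0.3,17,1.0],0.008],[[0.3,18.5,1.0],0.008],[[0.3,18.5,1.0],0.008],[[0.3,18.5,1.0],0.008]]' 5 40
python3 -m jog '[[[0,0,0],0],[[0,0,0],0],[[0,0,0],0],[[0,0,0],0],[[0,0,0],0],[[0,0,0],0]]' 1 40
python3 -c "
from h import *
go(.632,-.007,.034,-.7)"
```

```text
t: 2.65
tcp_pos: [0.674, -0.0111, 0.0346]
tool_rot: [-0.496, 0.506, -0.504, 0.494]
force: [0.5, -0.4, 0.9]
finger_gap: 0.582
t: 3.15
tcp_pos: [0.6767, -0.0104, 0.0384]
tool_rot: [0.495, -0.503, 0.506, -0.496]
force: [-2.0, -2.0, 6.9]
finger_gap: 0.236
row [-0.27, 0.42, -4.47] turn -0.004 | yaw now -0.95 pos [ 0.6767 -0.0104  0.0384] t 3.15 F [-2.  -2.   6.9] gap mm 20.17
```

```bash
python3 -m jog '[[[0,-0.3,0],0],[[0,-0.3,-0.8],0],[[0,-0.3,-1.6],0],[[0,-0.3,-2.4],0],[[0,-0.3,-3.2],0],[[0,-0.3,-4.0],0],[[0,-0.3,-4.0],0],[[0,-0.3,-4.0],0]]'
python3 -c "
from h import *
go(.632,-.007,.034,-.7)"
```

```text
t: 3.82
tcp_pos: [0.6398, -0.01, 0.0386]
tool_rot: [0.494, -0.501, 0.507, -0.498]
force: [8.2, -2.6, -10.8]
finger_gap: 0.236
row [-0.29, 0.46, -0.79] turn -0.005 | yaw now -0.99 pos [ 0.6398 -0.01    0.0386] t 3.82 F [  8.2  -2.6 -10.8] gap mm 20.19
```

```bash
python3 -m jog '[[[0,0,-0.2],0],[[0,0,-0.4],0],[[0,0,-0.6],0],[[0,0,-0.6],0],[[0,0,-0.6],0]]'
python3 -m jog '[[[0,0,-0.2],0],[[0,0,-0.3],0],[[0,0,-0.3],0],[[0,0,-0.3],0]]'

```

```text
t: 4.23
tcp_pos: [0.636, -0.01, 0.0387]
tool_rot: [0.492, -0.5, 0.509, -0.499]
force: [12.6, -2.2, -13.6]
finger_gap: 0.237
t: 4.57
tcp_pos: [0.636, -0.01, 0.0387]
tool_rot: [0.491, -0.499, 0.51, -0.5]
force: [17.6, -0.8, -17.9]
finger_gap: 0.241
```

```bash
python3 -m jog '[[[0,0,-0.2],0],[[0,0,-0.4],0],[[0,0,-0.6],0],[[0,0,-0.6],0],[[0,0,-0.6],0]]'
python3 - <<'E'
from h import *
go(.632,-.007,.034,-.7)
s=snap('wrist','w2.png'); cv2.imwrite('pics/w2c.png',cv2.resize(s['frame'][60:310,120:420],None,fx=2.4,fy=2.4,interpolation=cv2.INTER_CUBIC))
E
```

```text
t: 4.98
tcp_pos: [0.636, -0.01, 0.0388]
tool_rot: [0.487, -0.496, 0.514, -0.503]
force: [28.6, 1.9, -27.5]
finger_gap: 0.236
row [-0.3, 0.47, -0.42] turn -0.007 | yaw now -1.12 pos [ 0.636  -0.01    0.0388] t 4.98 F [ 28.6   1.9 -27.5] gap mm 20.12
```

View pics/w2c.png

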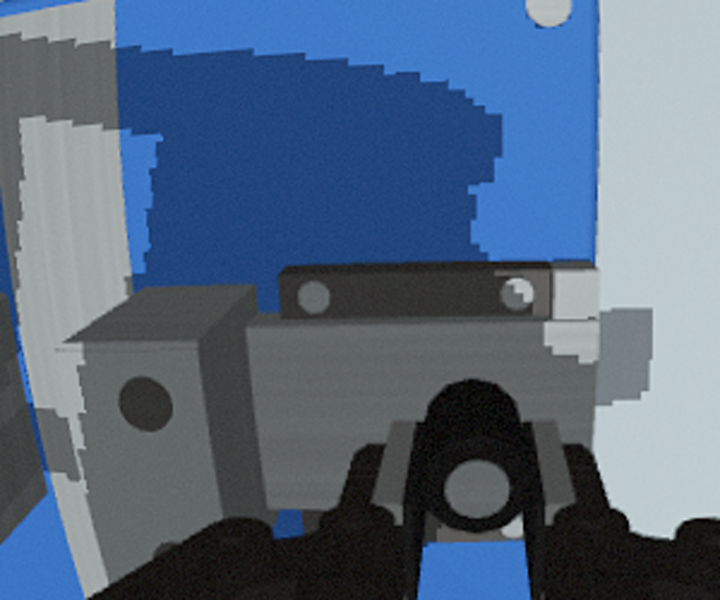

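View 6 (red and blue swapped): the fingers hold the knob, and the carriage is flush with the guide ends. Force climbed to 28 N with no movement, so the slide is home at its stop. I'll relax, open and lift.

```bash
python3 -m jog '[[[0,0,0.6],0],[[0,0,1.2],0],[[0,0,1.2],0]]'
python3 -m jog '[[[0,0,0],0],[[0,0,0],0],[[0,0,0],0],[[0,0,0],0],[[0,0,0],0]]' 4.5
python3 -m jog '[[[0,-2,0],0],[[0,-5,0],0],[[0,-9,0],0],[[0,-13,0],0],[[0,-17,0],0],[[0,-18,0],0],[[0,-18,0],0],[[0,-18,0],0],[[0,-18,0],0]]'
python3 - <<'E'
from h import *
go(.5322,-.0055,.2,-.7)
s=snap('wrist','w3.png'); cv2.imwrite('pics/w3c.png',cv2.resize(s['frame'][60:310,100:420],None,fx=2.4,fy=2.4,interpolation=cv2.INTER_CUBIC)[:,:,::-1])
E
```

```text
t: 5.28
tcp_pos: [0.636, -0.0099, 0.0386]
tool_rot: [0.495, -0.502, 0.506, -0.497]
force: [7.0, -3.3, -8.7]
finger_gap: 0.24
t: 5.7
tcp_pos: [0.6319, -0.0084, 0.0388]
tool_rot: [-0.496, 0.504, -0.504, 0.496]
force: [-0.9, 0.3, -0.2]
finger_gap: 0.527
t: 6.45
tcp_pos: [0.6306, -0.0084, 0.2163]
tool_rot: [-0.497, 0.505, -0.503, 0.495]
force: [-0.2, -0.2, 0.2]
finger_gap: 0.528
row [-0.12, 1.67, -9.84] turn -0.005 | yaw now -0.97 pos [ 0.6306 -0.0084  0.2163] t 6.45 F [-0.2 -0.2  0.2] gap mm 45.07
```

View pics/w3c.png

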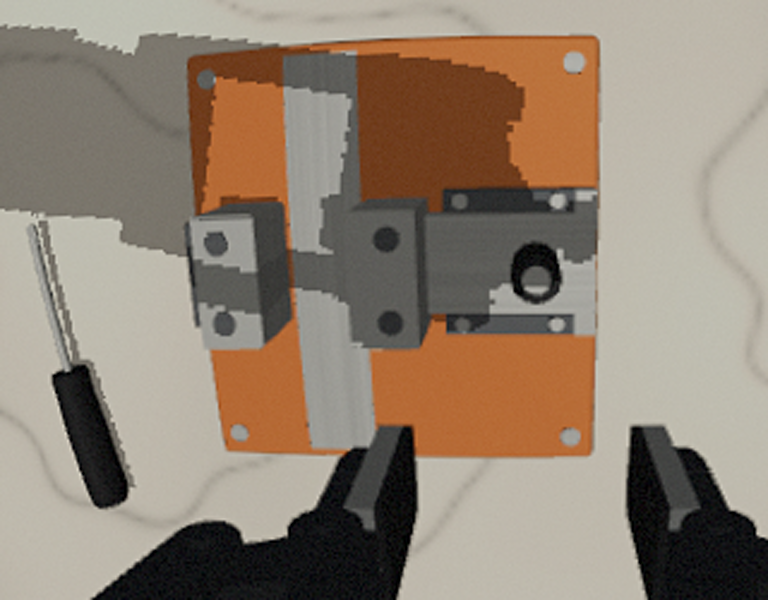

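View 7: the slide is home with the knob at about (324,177). I use the jaw top edges to get the gap centre in this camera.

```bash
python3 - <<'E'
from h import *
s=snap('wrist'); f=s['frame']
c=lambda u,v:(100+u/2.4-.3,60+v/2.4-.3)
for n,uv,z in [('fix+y',(252,213),.06),('fix-y',(265,347),.06),('sl+y',(353,206),.06),('sl-y',(350,345),.06),('slback+y',(427,205),.06),('slback-y',(420,347),.06),('knob',(537,282),.059),('scr',(206,80),.015),('scr',(574,62),.015),('scr',(570,437),.015),('scr',(239,433),.015)]:
    print(n,onz(s,c(*uv),z,True).round(4))
# bodies: refine with top+wrist later; predicted approach
M=R.from_rotvec(np.ravel(s['rvec'])).as_matrix(); print('cam',-M.T@np.ravel(s['tvec']))
# row profiles across gap
for v in (155,165,185,195): print(v,[(i,int(x)) for i,x in zip(range(196,256),f[v-1:v+2,196:256].mean((0,2)))][::2])
E
```

```text
fix+y [0.5157 0.0272 0.06  ]
fix-y [ 0.5154 -0.0323  0.06  ]
sl+y [0.5604 0.0281 0.06  ]
sl-y [ 0.5547 -0.0317  0.06  ]
slback+y [0.5912 0.0274 0.06  ]
slback-y [ 0.5853 -0.033   0.06  ]
knob [ 0.6353 -0.0057  0.059 ]
scr [0.478  0.0884 0.015 ]
scr [0.654  0.0868 0.015 ]
scr [ 0.6518 -0.0971  0.015 ]
scr [ 0.4759 -0.0953  0.015 ]
cam [0.631517   0.06480147 0.35800229]
155 [(196, 154), (198, 154), (200, 154), (202, 154), (204, 151), (206, 56), (208, 62), (210, 65), (212, 63), (214, 63), (216, 62), (218, 73), (220, 120), (222, 154), (224, 153), (226, 151), (228, 156), (230, 153), (232, 157), (234, 112), (236, 91), (238, 88), (240, 90), (242, 87), (244, 91), (246, 91), (248, 91), (250, 91), (252, 91), (254, 90)]
165 [(196, 155), (198, 153), (200, 154), (202, 154), (204, 155), (206, 112), (208, 60), (210, 63), (212, 63), (214, 62), (216, 65), (218, 59), (220, 62), (222, 89), (224, 103), (226, 104), (228, 103), (230, 103), (232, 136), (234, 157), (236, 132), (238, 115), (240, 86), (242, 87), (244, 92), (246, 90), (248, 90), (250, 91), (252, 90), (254, 90)]
185 [(196, 89), (198, 90), (200, 90), (202, 89), (204, 90), (206, 90), (208, 66), (210, 54), (212, 56), (214, 55), (216, 60), (218, 64), (220, 59), (222, 106), (224, 155), (226, 152), (228, 151), (230, 153), (232, 153), (234, 154), (236, 157), (238, 152), (240, 137), (242, 114), (244, 93), (246, 89), (248, 91), (250, 92), (252, 89), (254, 89)]
195 [(196, 76), (198, 127), (200, 153), (202, 152), (204, 152), (206, 154), (208, 138), (210, 55), (212, 63), (214, 63), (216, 63), (218, 74), (220, 107), (222, 113), (224, 139), (226, 150), (228, 153), (230, 153), (232, 151), (234, 155), (236, 154), (238, 156), (240, 156), (242, 151), (244, 152), (246, 106), (248, 89), (250, 91), (252, 91), (254, 91)]
```

```bash
python3 -m jog '[[[3.5,-2,-4],0],[[6,-2,-8],0],[[6,-2,-9.7],0],[[6,-2,-9.7],0],[[6,-2,-9.7],0],[[6,-2,-9.7],0],[[6,-2,-9.7],0]]'
python3 - <<'E'
from h import *
go(.4025,.298,.2,-.7)
s=snap('wrist','w4.png'); cv2.imwrite('pics/w4c.png',cv2.resize(s['frame'][80:280,180:440],None,fx=3,fy=3,interpolation=cv2.INTER_CUBIC)[:,:,::-1])
M=R.from_rotvec(np.ravel(s['rvec'])).as_matrix(); print('cam',-M.T@np.ravel(s['tvec']))
E
```

```text
t: 7.13
tcp_pos: [0.5355, -0.067, 0.2378]
tool_rot: [0.496, -0.504, 0.504, -0.496]
force: [0.1, 0.1, 0.4]
finger_gap: 0.525
row [-36.27, 3.78, -13.9] turn -0.004 | yaw now -0.95 pos [ 0.5355 -0.067   0.2378] t 7.13 F [0.1 0.1 0.4] gap mm 44.85
cam [0.53563037 0.0063599  0.37991147]
```

View pics/w4c.png

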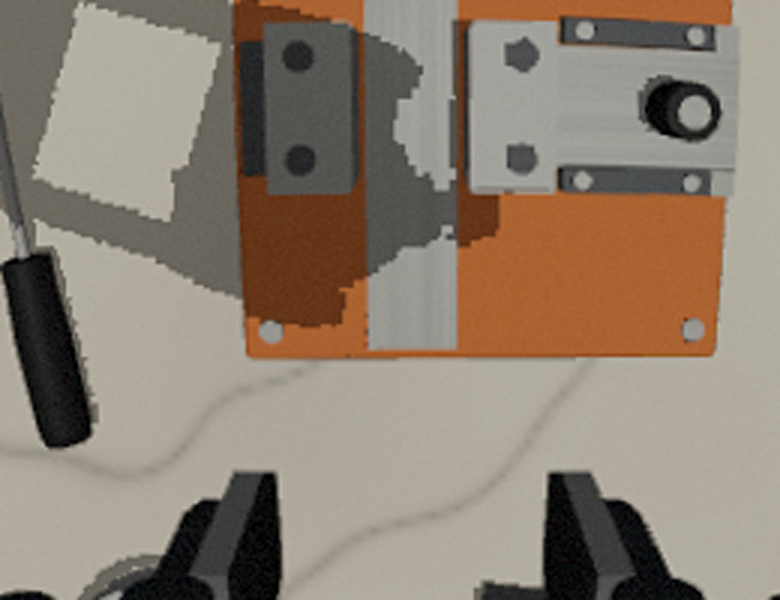

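```bash
python3 - <<'E'
from h import *
f=cv2.imread('pics/w4.png'); s=snap('wrist')
c=lambda u,v:(180+u/3-.33,80+v/3-.33)
print('screw mid',onz(s,c(271,332),.015,True).round(4),onz(s,c(693,330),.015,True).round(4))
for n,uv in [('f+',(350,25)),('f-',(354,190)),('s+',(469,22)),('s-',(469,191)),('fb+',(265,25)),('fb-',(268,193)),('sb-',(557,191)),('sb+',(557,22))]:
    print(n,onz(s,c(*uv),.06,True).round(4))
print('knob',onz(s,c(695,112),.059,True).round(4),'holes',onz(s,c(298,56),.06,True),onz(s,c(521,54),.06,True),onz(s,c(300,160),.06,True),onz(s,c(521,159),.06,True))
for v in (95,110,125,138):
    r=f[v-1:v+2].mean((0,2)); print(v,[int(x) for x in r[290:304]],[int(x) for x in r[328:342]])
E
```

```text
screw mid [ 0.4763 -0.0954  0.015 ] [ 0.6525 -0.0972  0.015 ]
f+ [0.5152 0.0248 0.06  ]
f- [ 0.5152 -0.0323  0.06  ]
s+ [0.5555 0.0252 0.06  ]
s- [ 0.5549 -0.0333  0.06  ]
fb+ [0.4861 0.026  0.06  ]
fb- [ 0.4851 -0.0325  0.06  ]
sb- [ 0.5857 -0.0334  0.06  ]
sb+ [0.5856 0.0255 0.06  ]
knob [ 0.6355 -0.0047  0.059 ] holes [0.49717517 0.01473238 0.06      ] [0.57309178 0.01417597 0.06      ] [ 0.49677447 -0.02133915  0.06      ] [ 0.57301373 -0.02222355  0.06      ]
95 [85, 84, 85, 84, 85, 86, 78, 60, 50, 55, 62, 71, 84, 83] [157, 162, 135, 76, 76, 58, 52, 43, 115, 150, 162, 159, 159, 159]
110 [84, 83, 84, 83, 84, 84, 86, 60, 46, 56, 60, 67, 85, 83] [159, 163, 143, 80, 66, 61, 52, 42, 102, 145, 162, 160, 159, 160]
125 [84, 83, 82, 83, 83, 84, 85, 61, 51, 54, 57, 68, 86, 82] [161, 136, 80, 81, 70, 62, 57, 41, 105, 165, 160, 160, 160, 159]
138 [80, 83, 81, 81, 81, 83, 80, 68, 49, 54, 57, 69, 82, 79] [158, 158, 157, 155, 79, 59, 52, 60, 107, 164, 160, 159, 159, 159]
```

View 8: seen from overhead, the gap measures 40.0 mm against the nominal 40.5, so the slide is home. The gap centre is x≈0.5351 by vision and 0.536 by the knob touch. Next, over the lower body.

```bash
python3 -c "
from h import *
go(.41,.21,.27,10)
s=snap('wrist'); st=manip.sense(); print(pix(s,st['tcp_pos']+[0,0,.01],True),pix(s,st['tcp_pos']+[0,0,.03],True))"
```

```text
row [-27.47, -3.21, -12.99] turn -0.191 | yaw now -0.92 pos [ 0.5354 -0.0668  0.2379] t 7.23 F [-0.4  0.4  0.2] gap mm 45.16
[318.62577333 262.14519611] [318.8697565  284.60229688]
```

```bash
python3 -m jog '[[[-4,-1,-2],-0.06],[[-8,-2,-4],-0.12],[[-12,-3.2,-6],-0.19],[[-16,-3.2,-8],-0.19],[[-20,-3.2,-10],-0.19],[[-24,-3.2,-12],-0.19],[[-27.5,-3.2,-13],-0.19],[[-27.5,-3.2,-13],-0.19],[[-27.5,-3.2,-13],-0.19],[[-27.5,-3.2,-13],-0.19]]' 8.5
python3 - <<'E'
from h import *
go(.4025,.298,.2,10)
s=snap('wrist','w5.png'); f=s['frame']
for n,P in [('L',(.4025,.298,.132)),('U',(.6016,.307,.132))]: print(n,pix(s,P,True))
g=cv2.cvtColor(f,cv2.COLOR_RGB2HSV); 
cv2.imwrite('pics/w5c.png',cv2.resize(f[:300,150:550],None,fx=2,fy=2,interpolation=cv2.INTER_CUBIC)[:,:,::-1])
E
```

```text
t: 8.12
tcp_pos: [0.409, 0.2111, 0.2703]
tool_rot: [-0.542, 0.454, -0.454, 0.542]
force: [0.4, 0.2, -0.0]
finger_gap: 0.994
row [-8.68, 7.03, 0.88] turn 0.002 | yaw now 10.12 pos [0.409  0.2111 0.2703] t 8.12 F [ 0.4  0.2 -0. ] gap mm 84.85
L [327.72342342  90.61918858]
U [515.48466544 129.98429696]
```

View pics/w5c.png

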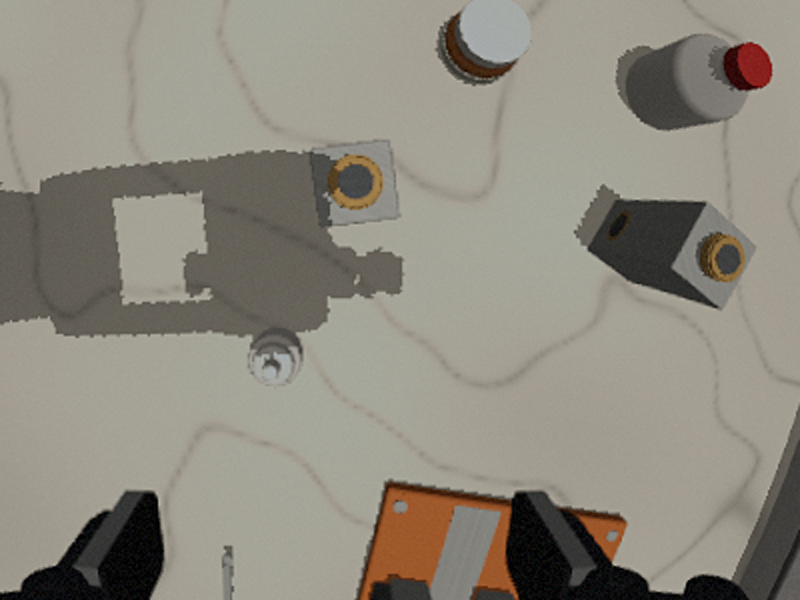

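View 9: the lower body's top-face corners are at crop (311,152), (388,140), (400,215) and (325,226), and the upper body is at (722,257).

```bash
python3 - <<'E'
from h import *
s=snap('wrist'); c=lambda u,v:(150+u/2-.25,v/2-.25)
for n,C,st in [('L',[(311,152),(388,140),(400,215),(325,226)],(356,181)),('U',[(708,201),(756,247),(721,308),(671,262)],(722,257))]:
    P=np.array([onz(s,c(*p),.12,True) for p in C])[:,:2]
    for i in range(4):
        d=P[(i+1)%4]-P[i]; print(n,P[i].round(4),np.linalg.norm(d).round(4),np.degrees(np.arctan2(d[1],d[0])).round(1))
    print('centre',P.mean(0).round(4),'stub',onz(s,c(*st),.132,True).round(4))
t=snap('top')
print('height check L',cross(ray(s,c(356,181),True),ray(t,(204,206.2))),'U',cross(ray(s,c(722,257),True),ray(t,(209,132.2))))
go(.404,.3,.2,10)
E
```

```text
L [0.3805 0.308 ] 0.0362 19.5
L [0.4145 0.3201] 0.036 -70.7
L [0.4265 0.2861] 0.0355 -161.1
L [0.3929 0.2746] 0.0356 110.4
centre [0.4036 0.2972] stub [0.4031 0.2975 0.132 ]
U [0.5872 0.3335] 0.0421 -20.7
U [0.6265 0.3187] 0.0418 -111.2
U [0.6114 0.2797] 0.0429 158.1
U [0.5716 0.2957] 0.0409 67.7
centre [0.5992 0.3069] stub [0.5954 0.3058 0.132 ]
height check L (array([0.40273449, 0.29804716, 0.12563687]), np.float64(0.0011301313947456254)) U (array([0.60115878, 0.3065498 , 0.12404304]), np.float64(0.00017940374487076448))
row [-9.04, 7.02, 0.98] turn -0.003 | yaw now 9.85 pos [0.4098 0.2093 0.2703] t 8.27 F [-0.4 -1.2 -0.6] gap mm 85.16
```

L measures about 36 mm and U about 42 mm, so L is the small one at yaw 19.2°. The finger opening will check this.

```bash
python3 -c "
from h import *
go(.404,.2972,.077,19.2)"

```

```text
row [-8.77, 19.32, 0.93] turn -0.163 | yaw now 9.85 pos [0.4098 0.2093 0.2703] t 8.27 F [-0.4 -1.2 -0.6] gap mm 85.16
```

```bash
python3 -m jog '[[[-3,2,0.4],-0.06],[[-6,4,0.8],-0.12],[[-8.8,6,0.9],-0.163],[[-8.8,6.5,0.9],-0.163],[[-8.8,6.5,0.9],-0.163],[[-8.8,9,0.9],-0.163],[[-8.8,12,0.9],-0.163],[[-8.8,15,0.9],-0.163],[[-8.8,18,0.9],-0.163],[[-8.8,19.3,0.9],-0.163],[[-8.8,19.3,0.9],-0.163],[[-8.8,19.3,0.9],-0.163],[[-8.8,19.3,0.9],-0.163]]' 8.5 40
python3 -m jog '[[[0,0,0],0],[[0,0,0],0],[[0,0,0],0],[[0,0,0],0],[[0,0,0],0],[[0,0,0],0]]' 3 60
python3 -c "
from h import *
go(.404,.2972,.077,19.2)"

```

```text
t: 9.35
tcp_pos: [0.4044, 0.2979, 0.0786]
tool_rot: [-0.575, 0.409, -0.41, 0.577]
force: [0.1, -0.4, 0.1]
finger_gap: 0.991
t: 9.85
tcp_pos: [0.403, 0.2985, 0.0783]
tool_rot: [-0.576, 0.409, -0.41, 0.577]
force: [-0.7, -1.4, 5.8]
finger_gap: 0.442
row [0.16, 0.13, 0.05] turn 0.001 | yaw now 19.27 pos [0.403  0.2985 0.0783] t 9.85 F [-0.7 -1.4  5.8] gap mm 37.74
```

The opening is 37.7 mm, so this is the 38 mm body. I lift it and take it to the waiting side of the gauge.

```bash
python3 -m jog '[[[0,-2,0],0],[[0,-5,0],0],[[0,-8,0],0],[[0,-9,0],0],[[0,-9,0],0]]' - 60
python3 -c "
from h import *
go(.5368,.079,.17,-.6)"

```

```text
t: 10.27
tcp_pos: [0.404, 0.2991, 0.1698]
tool_rot: [-0.575, 0.408, -0.41, 0.578]
force: [-0.3, 1.0, -5.3]
finger_gap: 0.443
row [25.16, -0.0, 5.26] turn 0.347 | yaw now 19.28 pos [0.404  0.2991 0.1698] t 10.27 F [-0.3  1.  -5.3] gap mm 37.81
```

```bash
python3 -m jog '[[[3,0,0.6],0.06],[[6,0,1.2],0.12],[[10,0,2.2],0.18],[[14,0,3],0.24],[[18,0,4],0.3],[[22,0,5],0.347],[[25.2,0,5.3],0.347],[[25.2,0,5.3],0.347],[[25.2,0,5.3],0.347],[[25.2,0,5.3],0.347],[[25.2,0,5.3],0.347]]'
python3 -c "
from h import *
go(.5368,.079,.0985,-.6)"

```

```text
t: 11.18
tcp_pos: [0.5339, 0.079, 0.1662]
tool_rot: [-0.498, 0.503, -0.501, 0.497]
force: [-0.3, -0.5, -3.8]
finger_gap: 0.437
row [-0.0, 6.76, 0.31] turn 0.001 | yaw now -0.56 pos [0.5339 0.079  0.1662] t 11.18 F [-0.3 -0.5 -3.8] gap mm 37.32
```

```bash
python3 -m jog '[[[0,6.6,0.3],0],[[0,6.6,0.3],0],[[0,6.6,0.3],0],[[0,6.6,0.3],0],[[0,6.6,0.3],0],[[0,6.6,0.3],0]]'
python3 - <<'E'
from h import *
go(.5368,.079,.0985,-.6)
for i in range(2):
    s=snap('wrist','w6.png'); go(.5368,.079,.0985,-.6)
cv2.imwrite('pics/w6c.png',cv2.resize(s['frame'][60:310,160:480],None,fx=2.4,fy=2.4,interpolation=cv2.INTER_CUBIC)[:,:,::-1])
E
```

```text
t: 11.68
tcp_pos: [0.54, 0.0784, 0.103]
tool_rot: [0.497, -0.502, 0.503, -0.498]
force: [0.1, -0.1, -4.5]
finger_gap: 0.439
row [-0.06, 0.45, -0.32] turn 0.001 | yaw now -0.57 pos [0.54   0.0784 0.103 ] t 11.68 F [ 0.1 -0.1 -4.5] gap mm 37.46
row [-0.08, 0.46, -0.33] turn 0.0 | yaw now -0.58 pos [0.5401 0.0782 0.1031] t 11.73 F [ 1.4 -0.3 -4.3] gap mm 37.44
row [-0.09, 0.45, -0.31] turn -0.0 | yaw now -0.6 pos [0.5399 0.0781 0.103 ] t 11.78 F [ 0.2  0.1 -3.8] gap mm 37.24
```

View pics/w6c.png

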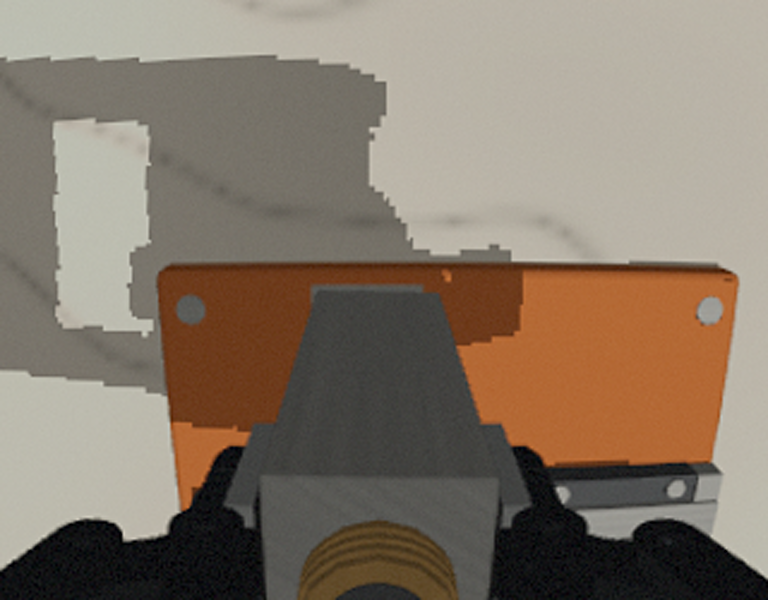

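View 10: the body is held square, but its bottom centre (379) sits about 3.6 mm to +x of the strip centre (368.5). That matches the TCP readout, so I correct by −3.4 mm and lower a little.

```bash
python3 -m jog '[[[0,0.4,-0.34],0],[[0,0.4,-0.34],0],[[0,0.4,-0.34],0],[[0,0.4,-0.34],0],[[0,0.4,-0.34],0],[[0,0.4,-0.34],0]]'
python3 - <<'E'
from h import *
s=snap('wrist','w7.png'); go(.5368,.079,.0985,-.6)
f=s['frame'].astype(float).mean(2)
for v in (180,181,182,183,184,186,188,192,196): print(v,[int(x) for x in f[v,286:348]][::1])
E
```

```text
t: 12.28
tcp_pos: [0.5356, 0.0778, 0.0974]
tool_rot: [0.497, -0.503, 0.503, -0.497]
force: [-1.1, 0.3, -4.6]
finger_gap: 0.435
row [-0.12, -0.12, 0.12] turn -0.001 | yaw now -0.63 pos [0.5356 0.0778 0.0973] t 12.33 F [-0.5  0.9 -3.6] gap mm 37.38
180 [60, 65, 64, 65, 66, 61, 60, 68, 68, 72, 77, 77, 76, 75, 74, 73, 73, 73, 72, 76, 77, 75, 74, 76, 74, 76, 77, 79, 76, 77, 78, 76, 76, 77, 80, 77, 79, 75, 79, 73, 77, 77, 78, 76, 78, 77, 76, 80, 78, 79, 76, 76, 77, 79, 77, 76, 78, 68, 67, 66, 66, 66]
181 [67, 62, 63, 67, 67, 65, 63, 64, 67, 61, 69, 70, 67, 70, 70, 73, 67, 69, 70, 72, 71, 70, 71, 67, 73, 72, 71, 68, 66, 69, 73, 78, 77, 77, 79, 78, 79, 78, 75, 78, 74, 74, 77, 77, 79, 78, 78, 82, 84, 82, 87, 84, 83, 85, 85, 83, 94, 76, 67, 64, 64, 59]
182 [67, 65, 63, 65, 59, 59, 66, 65, 66, 63, 66, 66, 69, 65, 68, 64, 68, 65, 64, 68, 64, 64, 67, 62, 66, 65, 65, 66, 66, 64, 68, 66, 66, 65, 63, 66, 70, 67, 68, 66, 65, 65, 65, 67, 65, 65, 67, 62, 70, 68, 66, 65, 65, 69, 67, 67, 67, 66, 63, 66, 64, 65]
183 [65, 67, 67, 66, 65, 58, 63, 63, 62, 60, 65, 66, 66, 62, 63, 63, 64, 65, 67, 67, 61, 69, 6
[... 723 characters left out ...]
7, 66, 68, 65, 68, 64, 63, 65, 64, 66, 65, 64, 65, 66, 64, 63, 62, 65, 63, 67, 65, 65, 62, 68, 64, 67, 65, 65, 62, 62, 64, 59, 64, 60, 62, 69, 62, 67, 61, 65, 65, 65, 64, 64, 65, 62, 60, 62, 66]
192 [64, 66, 63, 62, 65, 62, 66, 64, 66, 69, 64, 70, 65, 63, 64, 66, 63, 68, 61, 65, 66, 67, 64, 64, 67, 64, 65, 67, 64, 63, 62, 66, 63, 65, 65, 64, 64, 64, 63, 62, 62, 60, 67, 61, 63, 62, 64, 61, 63, 65, 63, 60, 67, 64, 65, 65, 63, 65, 62, 67, 63, 63]
196 [69, 60, 61, 67, 60, 64, 65, 62, 67, 69, 69, 65, 67, 67, 68, 65, 64, 66, 68, 65, 65, 66, 65, 66, 64, 63, 62, 65, 66, 62, 67, 65, 63, 65, 66, 63, 63, 65, 62, 65, 61, 63, 70, 65, 64, 63, 60, 66, 65, 61, 64, 63, 65, 63, 64, 61, 65, 64, 66, 64, 66, 64]
```

```bash
python3 -m jog '[[[1,0,0.07],0],[[2,0,0.07],0],[[2.8,0,0.07],0],[[3.3,0,0.07],0],[[3.6,0,0.07],0],[[3.9,0,0.07],0],[[3.9,0,0.07],0],[[3.9,0,0.07],0]]'
python3 -c "
from h import *
go(.536,.0,.0985,-.6)"
```

```text
t: 13.0
tcp_pos: [0.5359, 0.0387, 0.0974]
tool_rot: [0.497, -0.503, 0.503, -0.497]
force: [-0.3, -0.4, -3.6]
finger_gap: 0.434
row [3.87, -0.11, 0.06] turn -0.001 | yaw now -0.65 pos [0.5359 0.0387 0.0974] t 13.0 F [-0.3 -0.4 -3.6] gap mm 37.03
```

```bash
python3 -m jog '[[[0.4,0,0],0],[[0.8,0,0],0],[[1.2,0,0],0],[[1.5,0,0],0],[[1.5,0,0],0]]'

```

```text
t: 13.42
tcp_pos: [0.5357, 0.0232, 0.0973]
tool_rot: [0.497, -0.503, 0.503, -0.497]
force: [0.7, 0.4, -4.1]
finger_gap: 0.439
```

Free of contact. I continue through with a force check on the way.

```bash
python3 -m jog '[[[0.5,0,0],0],[[1,0,0],0],[[1.5,0,0],0],[[2,0,0],0],[[2.3,0,0],0],[[2.6,0,0],0],[[2.6,0,0],0],[[2.6,0,0],0]]'
python3 -m jog '[[[0.7,0,0],0],[[1.4,0,0],0],[[2,0,0],0],[[2,0,0],0]]'

```

```text
t: 14.08
tcp_pos: [0.5354, -0.0025, 0.0973]
tool_rot: [0.497, -0.503, 0.503, -0.497]
force: [-0.5, 0.7, -4.8]
finger_gap: 0.436
t: 14.42
tcp_pos: [0.535, -0.0235, 0.0973]
tool_rot: [0.497, -0.503, 0.503, -0.497]
force: [0.2, -0.7, -4.6]
finger_gap: 0.438
```

```bash
python3 -m jog '[[[1,0,0.02],0],[[2,0,0.02],0],[[3,0,0.02],0],[[4,0,0.02],0],[[5,0,0.02],0],[[6,0,0.02],0],[[6.2,0,0.02],0],[[6.2,0,0.02],0],[[6.2,0,0.02],0],[[6.2,0,0.02],0]]'
python3 -c "
from h import *
go(.609,-.291,.165,-.6)"
```

```text
t: 15.25
tcp_pos: [0.5343, -0.0837, 0.0972]
tool_rot: [-0.497, 0.503, -0.502, 0.497]
force: [1.2, 0.5, -3.5]
finger_gap: 0.441
row [20.64, -6.79, 7.69] turn -0.0 | yaw now -0.62 pos [ 0.5343 -0.0837  0.0972] t 15.25 F [ 1.2  0.5 -3.5] gap mm 37.67
```

The body went right through with no contact force. Now over the tray, with a wrist look while the tray is still ahead of the camera.

```bash
python3 -m jog '[[[0,-3,0],0],[[0,-6.8,0],0],[[3,-6.8,1],0],[[7,-6.8,2.5],0],[[11,-6.8,4],0],[[15,-6.8,5.5],0],[[18,-6.8,7],0],[[20.6,-6.8,7.7],0],[[20.6,-6.8,7.7],0],[[20.6,-6.8,7.7],0],[[20.6,-6.8,7.7],0],[[20.6,-6.8,7.7],0]]'
python3 - <<'E'
from h import *
go(.609,-.291,.084,-.6)
t=snap('top','t2.png'); s=snap('wrist','w8.png')
a=cv2.resize(t['frame'][95:255,250:480],None,fx=3,fy=3)[:,:,::-1]; b=s['frame'][:,:,::-1][0:300,100:540]
c=np.zeros((a.shape[0],0,3),np.uint8)
print(a.shape,b.shape)
b=cv2.resize(b,(110*4//1,300)); cv2.imwrite('pics/m1.png',np.vstack([cv2.resize(a,(431,300)),cv2.resize(b,(431,294))]))
E
```

```text
t: 16.25
tcp_pos: [0.6085, -0.2888, 0.1647]
tool_rot: [-0.498, 0.503, -0.501, 0.498]
force: [-0.3, -0.1, -3.7]
finger_gap: 0.436
row [0.23, 8.07, 0.07] turn 0.001 | yaw now -0.55 pos [ 0.6085 -0.2888  0.1647] t 16.25 F [-0.3 -0.1 -3.7] gap mm 37.24
(480, 690, 3) (300, 440, 3)
```

View pics/m1.png

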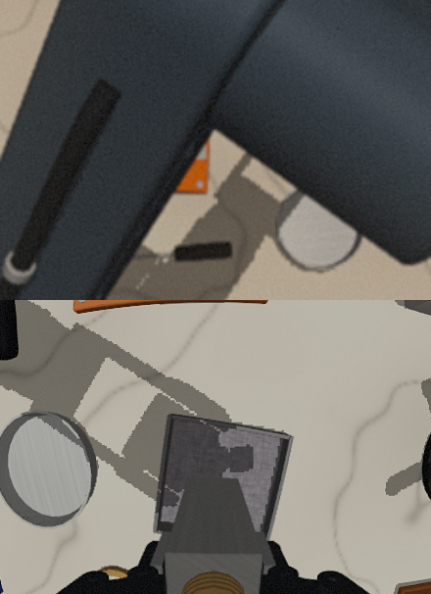

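View 11: the body is above the grey tray with its bottom inside the rim. I lower it, slowing at the end.

```bash
python3 -m jog '[[[0.2,2,0],0],[[0.2,4,0],0],[[0.2,5.5,0],0],[[0.2,6.2,0],0],[[0.2,6.6,0],0],[[0.2,7,0],0],[[0.2,7.3,0],0],[[0.2,7.6,0],0],[[0.2,7.8,0],0],[[0.2,8,0],0],[[0.2,8,0],0],[[0.2,8,0],0]]'
python3 -c "
from h import *
go(.609,-.291,.0823,-.6)"
```

```text
t: 17.35
tcp_pos: [0.6093, -0.293, 0.0854]
tool_rot: [0.497, -0.503, 0.503, -0.497]
force: [-0.3, -1.0, -3.7]
finger_gap: 0.435
row [-0.2, 0.31, -0.03] turn -0.001 | yaw now -0.63 pos [ 0.6093 -0.293   0.0854] t 17.35 F [-0.3 -1.  -3.7] gap mm 37.13
```

```bash
python3 -m jog '[[[0,0.15,0],0],[[0,0.3,0],0],[[0,0.4,0],0],[[0,0.4,0],0],[[0,0.4,0],0]]'
python3 -m jog '[[[0,0,0],0],[[0,0,0],0],[[0,0,0],0],[[0,0,0],0],[[0,0,0],0],[[0,0,0],0]]' 8.5
python3 -c "
from h import *
go(.609,-.291,.25,-.6)"
```

```text
t: 17.77
tcp_pos: [0.6095, -0.2932, 0.0824]
tool_rot: [0.497, -0.502, 0.503, -0.497]
force: [-1.8, 1.3, 3.5]
finger_gap: 0.439
t: 18.27
tcp_pos: [0.6093, -0.2929, 0.0812]
tool_rot: [-0.497, 0.503, -0.503, 0.497]
force: [-0.5, -0.9, 0.1]
finger_gap: 0.996
row [-0.19, -16.88, -0.03] turn -0.0 | yaw now -0.63 pos [ 0.6093 -0.2929  0.0812] t 18.27 F [-0.5 -0.9  0.1] gap mm 85.02
```

Set down: the floor contact reads at TCP z 0.0824. I lift and go for the second body.

```bash
python3 -m jog '[[[0,-3,0],0],[[0,-7,0],0],[[0,-11,0],0],[[0,-15,0],0],[[-4,-15,0],0],[[-8,-15,0],-0],[[-12,-15,0],0.04],[[-16,-15,0],0.1],[[-20,-15,0],0.16],[[-24,-15,0],0.22],[[-28,-15,-0.3],0.28],[[-32,-15,-0.6],0.34],[[-36,-15,-0.8],0.365],[[-40,-15,-0.8],0.365],[[-44,-15,-0.8],0.365],[[-48,-15,-0.8],0.365],[[-48,-15,-0.8],0.365],[[-48,-15,-0.8],0.365],[[-48,-15,-0.8],0.365]]'
python3 - <<'E'
from h import *
go(.600,.307,.077,-21.5)
s=snap('wrist','w9.png'); f=s['frame']
p=pix(s,(.6,.307,.132),True); print(p)
hs=cv2.cvtColor(f,cv2.COLOR_RGB2HSV); m=cv2.inRange(hs,(10,110,60),(30,255,255)); m[int(p[1])+30:]=0; m[:max(0,int(p[1])-30)]=0; m[:,:int(p[0])-40]=0; m[:,int(p[0])+40:]=0
c=max(cv2.findContours(m,cv2.RETR_EXTERNAL,cv2.CHAIN_APPROX_NONE)[0],key=cv2.contourArea); e=cv2.minEnclosingCircle(c); print(e,onz(s,e[0],.128,True))
E
```

```text
t: 19.85
tcp_pos: [0.6064, 0.1869, 0.2311]
tool_rot: [0.398, -0.584, 0.585, -0.398]
force: [0.0, 0.2, 0.4]
finger_gap: 0.996
row [-10.95, 15.4, -4.99] turn 0.0 | yaw now -21.49 pos [0.6064 0.1869 0.2311] t 19.85 F [0.  0.2 0.4] gap mm 85.1
[253.83575441  60.54413293]
((254.51950073242188, 61.58634948730469), 15.890593528747559) [0.59965678 0.30682999 0.128     ]
```

The stub is confirmed at (0.5997,0.3068) by the close view. I descend and grip.

```bash
python3 -m jog '[[[-4,2,-2],0],[[-8,3,-4],0],[[-10.9,3,-5],0],[[-10.9,3,-5],0],[[-10.9,3,-5],0],[[-10.9,6,-5],0],[[-10.9,9,-5],0],[[-10.9,12,-5],0],[[-10.9,14.5,-5],0],[[-10.9,15.4,-5],0],[[-10.9,15.4,-5],0],[[-10.9,15.4,-5],0],[[-10.9,15.4,-5],0]]' 8.5 40
python3 -m jog '[[[0,0,0],0],[[0,0,0],0],[[0,0,0],0],[[0,0,0],0],[[0,0,0],0],[[0,0,0],0]]' 3 60
python3 -c "
from h import *
go(.535,.095,.18,-.6)"
```

```text
t: 20.98
tcp_pos: [0.602, 0.3064, 0.0794]
tool_rot: [0.396, -0.584, 0.585, -0.399]
force: [0.8, 0.7, 0.6]
finger_gap: 0.992
t: 21.48
tcp_pos: [0.6009, 0.3074, 0.0787]
tool_rot: [0.397, -0.584, 0.585, -0.399]
force: [-0.4, -0.9, 5.8]
finger_gap: 0.503
row [22.16, -10.16, 1.68] turn -0.365 | yaw now -21.52 pos [0.6009 0.3074 0.0787] t 21.48 F [-0.4 -0.9  5.8] gap mm 42.93
```

Opening is 42.9 mm, so this is the 43.5 mm body, and the fit body is already known. The arm is now clear of the pan, so I re-measure pan and tray from both fixed cameras while lifting.

```bash
python3 -m jog '[[[0,-3,0],0],[[0,-7,0],0],[[0,-11,0],0],[[0,-12,0],0],[[0,-12,0],0],[[0,-12,0],0]]'
python3 - <<'E'
from h import *
go(.42,-.275,.19,-21.5)
t=snap('top'); s=snap('side')
a=cv2.resize(t['frame'][110:250,370:480],None,fx=4,fy=4,interpolation=cv2.INTER_CUBIC); b=cv2.resize(s['frame'][85:200,285:425],None,fx=2.57,fy=2.57,interpolation=cv2.INTER_CUBIC)
h=max(a.shape[0],b.shape[0]); pad=lambda i:cv2.copyMakeBorder(i,0,h-i.shape[0],0,0,cv2.BORDER_CONSTANT)
m=np.hstack([pad(a),pad(b)]); print(a.shape,b.shape,m.shape); cv2.imwrite('pics/m2.png',m[:,:,::-1])
E
```

```text
t: 21.98
tcp_pos: [0.5987, 0.3065, 0.1958]
tool_rot: [-0.399, 0.585, -0.584, 0.397]
force: [-0.8, -1.0, -6.4]
finger_gap: 0.502
row [60.65, 0.68, 4.72] turn -0.001 | yaw now -21.54 pos [0.5987 0.3065 0.1958] t 21.98 F [-0.8 -1.  -6.4] gap mm 42.9
(560, 440, 3) (296, 360, 3) (560, 800, 3)
```

View pics/m2.png

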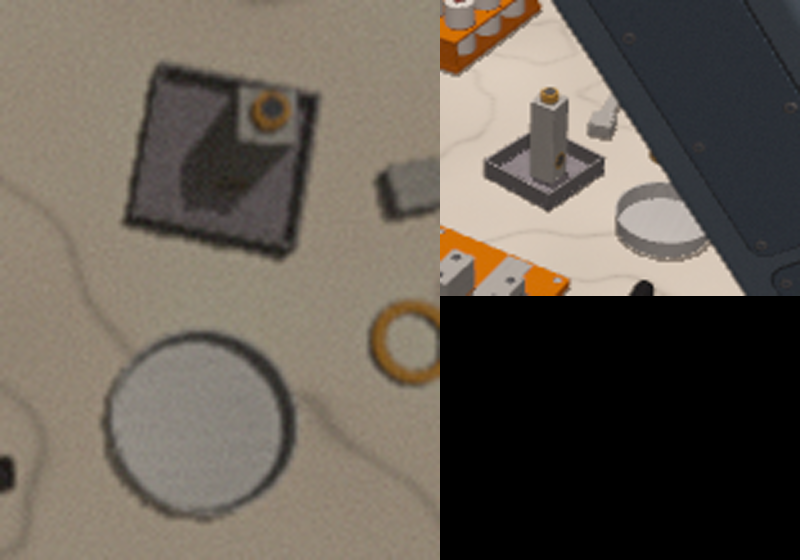

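View 12: the small body stands upright in the grey tray. The pan rim centre is at top (419.9,216.2), and the side view shows it at about (372,167).

```bash
python3 - <<'E'
from h import *
t=snap('top'); s=snap('side')
print(onz(t,(419.9,216.2),.028), onz(t,(394.9+.7,216),.028)-onz(t,(444.1,216),.028), cross(ray(t,(419.9,216.2)),ray(s,(371.8,168))))
go(.419,-.277,.19,-21.5)
E
```

```text
[ 0.41477874 -0.27280627  0.028     ] [-0.00562121  0.13446135  0.        ] (array([ 0.41882207, -0.27234381,  0.02498703]), np.float64(0.0075294839531084255))
row [60.82, 0.61, 4.76] turn -0.001 | yaw now -21.55 pos [0.5981 0.3062 0.1938] t 22.18 F [-0.2 -0.2 -5.3] gap mm 42.81
```

```bash
python3 -m jog '[[[4,0,0.3],0],[[8,0,0.6],0],[[12,0,0.9],0],[[16,0,1.2],0],[[20,0,1.5],0],[[24,0,1.8],0],[[28,0,2.1],0],[[32,0,2.4],0],[[36,0,2.7],0],[[40,0,3],0],[[44,0,3.2],0],[[48,0,3.5],0],[[52,0,3.8],0],[[56,0,4],0],[[59,0,4.2],0],[[60.6,0,4.2],0],[[60.6,0,4.2],0],[[60.6,0,4.2],0],[[60.6,0,4.2],0],[[60.6,0,4.2],0]]'
python3 -m jog '[[[0,0,0],0],[[0,0,0],0],[[0,0,0],0]]'
python3 -c "
from h import *
go(.415,-.273,.0877,-21.5)"
```

```text
t: 23.85
tcp_pos: [0.4165, -0.2707, 0.1967]
tool_rot: [-0.398, 0.585, -0.584, 0.398]
force: [0.7, -0.1, -5.5]
finger_gap: 0.502
t: 24.1
tcp_pos: [0.4169, -0.2715, 0.1974]
tool_rot: [-0.398, 0.584, -0.584, 0.398]
force: [-0.1, 0.1, -5.2]
finger_gap: 0.503
row [0.21, 10.97, -0.12] turn 0.001 | yaw now -21.46 pos [ 0.4169 -0.2715  0.1974] t 24.1 F [-0.1  0.1 -5.2] gap mm 42.99
```

```bash
python3 -m jog '[[[0.2,2.5,-0.1],0],[[0.2,5,-0.1],0],[[0.2,7.5,-0.1],0],[[0.2,8.5,-0.1],0],[[0.2,9.2,-0.1],0],[[0.2,9.7,-0.1],0],[[0.2,10.1,-0.1],0],[[0.2,10.4,-0.1],0],[[0.2,10.7,-0.1],0],[[0.2,11,-0.1],0],[[0.2,11,-0.1],0],[[0.2,11,-0.1],0]]'
python3 -m jog '[[[0,0.1,0],0],[[0,0.2,0],0],[[0,0.3,0],0],[[0,0.3,0],0],[[0,0.3,0],0]]'
```

```text
t: 25.1
tcp_pos: [0.415, -0.2738, 0.0875]
tool_rot: [0.398, -0.585, 0.585, -0.398]
force: [0.4, 0.6, -5.0]
finger_gap: 0.498
t: 25.52
tcp_pos: [0.4149, -0.2737, 0.0843]
tool_rot: [-0.398, 0.585, -0.585, 0.398]
force: [-0.5, 0.1, -5.0]
finger_gap: 0.501
```

```bash
python3 -m jog '[[[0,0.1,0],0],[[0,0.2,0],0],[[0,0.25,0],0],[[0,0.25,0],0],[[0,0.25,0],0]]'
```

```text
t: 25.93
tcp_pos: [0.4151, -0.2738, 0.083]
tool_rot: [0.398, -0.584, 0.585, -0.398]
force: [-0.1, 1.6, 6.0]
finger_gap: 0.501
```

The floor is taking the weight (Fz went from −5 to +6). I release, lift and move clear.

```bash
python3 -m jog '[[[0,0,0],0],[[0,0,0],0],[[0,0,0],0],[[0,0,0],0],[[0,0,0],0],[[0,0,0],0]]' 8.5
python3 -m jog '[[[0,-3,0],0],[[0,-7,0],0],[[0,-11,0],0],[[0,-15,0],0],[[0,-17,0],0],[[-4,-17,0],0],[[-8,-17,0],0],[[-12,-17,0],0],[[-16,-17,0],0],[[-20,-17,0],0],[[-24,-17,0],0],[[-28,-17,0],0],[[-30,-17,0],0],[[-30,-17,0],0],[[-30,-17,0],0],[[-30,-17,0],0]]'
python3 - <<'E'
from h import *
go(.4,0,.25,0)
t=snap('top'); s=snap('side')
def stub(I,box,val):
    x0,y0,x1,y1=box; w=I['frame'][y0:y1,x0:x1]; m=cv2.inRange(cv2.cvtColor(w,cv2.COLOR_RGB2HSV),(10,110,60),(30,255,255)); ys,xs=np.nonzero(m)
    return (len(xs),(x0+(xs.min()+xs.max())/2,y0+(ys.min()+ys.max())/2)) if len(xs) else None
for nm,P in [('small',(.609,-.293,.136)),('big',(.415,-.274,.136))]:
    r=[]
    for I in (t,s):
        p=pix(I,P).astype(int); q=stub(I,(p[0]-11,p[1]-11,p[0]+12,p[1]+12),0); print(nm,p,q); r.append(q)
    if all(r): print(cross(ray(t,r[0][1]),ray(s,r[1][1])))
cv2.imwrite('pics/t3.png',t['frame'][:,:,::-1])
# moved-things check against the first top picture
a=cv2.imread('pics/top0.png'); b=cv2.imread('pics/t3.png')
for n,(u,v) in dict(cart=(256,225),bottle=(174,135),jar=(177,187),ring=(473,195),lever=(488,155),driver=(345,230),knob=(327,125)).items():
    A=a[v-14:v+15,u-22:u+23];B=b[v-26:v+27,u-34:u+35]; r=cv2.matchTemplate(B,A,cv2.TM_CCOEFF_NORMED); _,mx,_,l=cv2.minMaxLoc(r); print(n,round(mx,2),l[0]-12,l[1]-12)
E
```

```text
t: 26.43
tcp_pos: [0.415, -0.2738, 0.0817]
tool_rot: [0.398, -0.585, 0.585, -0.398]
force: [0.1, -0.4, -1.5]
finger_gap: 0.995
t: 27.77
tcp_pos: [0.5246, 0.0049, 0.2515]
tool_rot: [-0.398, 0.585, -0.585, 0.397]
force: [0.4, 0.1, -1.4]
finger_gap: 0.996
row [5.03, 0.17, -11.41] turn -0.376 | yaw now -21.53 pos [0.5246 0.0049 0.2515] t 27.77 F [ 0.4  0.1 -1.4] gap mm 85.06
small [437 136] (50, (np.float64(437.5), np.float64(137.5)))
small [328 120] (26, (np.float64(327.0), np.float64(121.5)))
(array([ 0.61160014, -0.29509244,  0.12872239]), np.float64(0.004679336476880492))
big [431 209] (57, (np.float64(430.0), np.float64(210.5)))
big [377 140] (49, (np.float64(374.0), np.float64(142.0)))
(array([ 0.41944296, -0.27119686,  0.12921489]), np.float64(0.010559397789588558))
cart 0.2 -5 12
bottle 0.99 0 0
jar 0.75 0 0
ring 0.99 0 0
lever 0.99 0 0
driver 1.0 0 0
knob 0.29 9 6
```

```bash
python3 -c "
from station import workorder
print(workorder.sign_off())"
```

```text
the job is handed in; nothing more can be done
None
```

The small body went through the gauge and is standing in the grey square tray. The other body is standing in the round pan, and I have handed the job in at about 28 s of robot time.

**Slide:** I pushed it onto its end stop; the force rose to 28 N with no further movement. A view from above then measured the gap at 40.0 mm against the nominal 40.5 mm. I did not measure it again after the body passed, but forces during the pass stayed within the sensor noise (about 1 N sideways).

**Which is which:** the gripper opening read 37.7 mm on the lower (near) body and 42.9 mm on the upper one. Only the small body was tried in the gauge. I did not try the big one, because its size was already clear and I did not want to risk forcing it.

**Setting down:** both bodies were lowered until the floor took their weight, then released. The last fixed-camera check puts both stubs within about 6 mm of where I set them down, and 129 mm high against an expected 136 mm. Earlier readings came out similarly low, so that looks like measurement error rather than a lean. For the big body the two sightlines missed each other by 10 mm.

**Other things on the bench:** the bottle, jar, ring, lever and screwdriver show no shift in the top picture (the jar's match was weaker, 0.75). The arm hid the cartridge and the knob in that last picture, so neither got a final check; no move passed low near the cartridge.

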